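# Close-pack hexagonal vial blocks in the loading tray

### The job

Three hexagonal aluminium vial blocks stand loose in front of the open side of the small grey loading tray; slide them along the bench, without lifting them or tipping them over, so that they close-pack against the row of three already in it. First nest two side by side in the two hollows of that row, then the third in the hollow between those two, all flat face to flat face without gaps and the back row still home; finally swing the tray's retaining arm fully shut in front of the pack. Leave the other things on the bench where they are.

Things in the scene. Friction and masses are not known exactly. Their poses are not given: they have to be found in the camera images.
- tray: grey three-sided loading tray, fixed. Origin on the bench; x points to its back fence (away from the robot and somewhat to the left), y to its left, z up. Back fence: inner face at x = +60 mm, 22 mm tall. Side cheeks: inner faces at y = +/-57.75 mm, 6 mm thick, 14 mm tall, from x = -46 to +66 mm. Open to -x; its floor is a paper-thin sheet with no step: blocks slide straight in from the bench (z = 0)
- slot_left (a point): where the centre of a block lies when nested in the left hollow of the back row (tray frame x = +4.7 mm, y = +19 mm, 18 mm above the bench). A nested block has corners pointing along tray +x and -x
- slot_right (a point): the same for the right hollow (x = +4.7 mm, y = -19 mm)
- slot_front (a point): the same for the third block, in the hollow between those two (x = -28.2 mm, y = 0)
- block_a_mid (a point): loose solid hexagonal aluminium vial block with a flat round black cap on top, 38 mm across flats, 43.9 mm across corners, 36 mm tall, 0.08 to 0.16 kg. Point: its centre, 18 mm above the bench. Corners lie at 0, 60, 120 ... degrees from its x axis, flats face 30, 90 ... degrees. Starts in front of the tray; the three loose blocks are alike and any may go into any slot
- block_b_mid (a point): loose solid hexagonal aluminium vial block with a flat round black cap on top, 38 mm across flats, 43.9 mm across corners, 36 mm tall, 0.08 to 0.16 kg. Point: its centre, 18 mm above the bench. Corners lie at 0, 60, 120 ... degrees from its x axis, flats face 30, 90 ... degrees. As block a
- block_c_mid (a point): loose solid hexagonal aluminium vial block with a flat round black cap on top, 38 mm across flats, 43.9 mm across corners, 36 mm tall, 0.08 to 0.16 kg. Point: its centre, 18 mm above the bench. Corners lie at 0, 60, 120 ... degrees from its x axis, flats face 30, 90 ... degrees. As block a
- back_1_mid (a point): back row, right: loose solid hexagonal aluminium vial block with a flat round black cap on top, 38 mm across flats, 43.9 mm across corners, 36 mm tall, 0.08 to 0.16 kg. Point: its centre, 18 mm above the bench. Corners lie at 0, 60, 120 ... degrees from its x axis, flats face 30, 90 ... degrees. Stands home in the tray
- back_2_mid (a point): back row, middle: loose solid hexagonal aluminium vial block with a flat round black cap on top, 38 mm across flats, 43.9 mm across corners, 36 mm tall, 0.08 to 0.16 kg. Point: its centre, 18 mm above the bench. Corners lie at 0, 60, 120 ... degrees from its x axis, flats face 30, 90 ... degrees. The back row stands home at tray x = +37.6 mm, y = -38, 0, +38 mm, corners to the fence
- back_3_mid (a point): back row, left: loose solid hexagonal aluminium vial block with a flat round black cap on top, 38 mm across flats, 43.9 mm across corners, 36 mm tall, 0.08 to 0.16 kg. Point: its centre, 18 mm above the bench. Corners lie at 0, 60, 120 ... degrees from its x axis, flats face 30, 90 ... degrees. Stands home in the tray
- retainer (a joint): hinge of the retaining arm at the tray's left front corner, upright axis; rad: 0 is shut (hard stop; arm along tray -y, 2 mm clear of the third block's front corner); grows as the arm swings out to -x and then to the left: at angle t it points along (-sin t, -cos t) in the tray frame. Starts at 1.7 to 2.0, stays where it is left; under 1 N at its end moves it
- retainer_axis (a point): the hinge axis of the retaining arm (tray frame x = -56.2 mm, y = +66 mm), at the bar's mid-height, 14 mm above the bench. The arm is an aluminium bar 80 mm long from here, 8 mm thick, from 8 to 20 mm above the bench
- retainer_pin (a point): middle of the black upright push knob near the arm's free end, 73 mm from the axis, 12 mm in diameter, standing from 19 to 40 mm above the bench; the point is 30 mm above the bench
- electrode_stand: obstacle, fixed, left of the work: electrode stand. From its origin (axes along the room's): base plate 14 mm tall over x +23 to +139, y -86 to +18 mm; upright rod 310 mm tall at x +57, y -36 mm; a thin arm 128 mm up runs from the rod to an electrode, 200 mm tall, at x -130, y +77 mm. From the robot's start go over it (fingertips above 350 mm) or round it
- block_heater: obstacle, fixed, right of the work: blue box 215 x 200 mm, about 140 mm tall; origin under its centre
- petri: bystander: flat round petri dish, 61 mm across, 14 mm tall, loose; origin under its centre
- stopper: bystander: small red-brown rubber stopper, 23 mm across, 22 mm tall, loose; origin under its centre
- vial: bystander: small vial with a ribbed cap, 22 mm across, 45 mm tall, loose, at the left; origin under its centre
Mind the look-alikes: they are no part of the job. Leave any blue, pink or purple look-alike of the part that bears block_a_mid alone.

How it is judged:
By the outcome, as a careful person would: the job done as asked, in the order asked, and still so for the second after the job is handed in, with the robot touching nothing.
It also fails if it takes over 70 s, if anything falls off the work surface, if the arm or the gripper's body presses on something with over 40 N, if the wrist force passes 120 N, or if a joint passes its speed limit or range.

### The arm

A 6-joint arm with a two-finger parallel gripper is mounted at the origin on a cart in front of the work surface, level with it; the furniture and walls round the work are solid. World frame = base frame: x ahead of the robot, y to its left, z up, the work surface at z = 0. Lengths are in mm, angles in rad, forces in N, time in s.
With the tool pointing down it reaches from about 300 to 775 mm from the base axis. Payload 14.6 kg.
Tool frame: the origin (TCP) lies between the finger pads; the fingertips stand 8 mm ahead of it and the grasp point (between the pads) lies 11 mm behind it; z points along the fingers, y is the direction in which the jaws open and shut (so a half turn about z gives the same grasp; the last joint's range is limited). The gripper opens to 94 mm and grips with 3 to 60 N. Pads are 16 mm wide; open, the fingers measure 119 mm over their backs; the gripper's body (75 mm by 177 mm) begins 78 mm behind the grasp point.
Start: joints at [1.051, 0.3, 1.521, -0, 1.321, -0.067], TCP at [240.613, 494.565, 213.446] pointing down, gripper open.
Joint ranges: [-3.03, 3.03], [-0.79, 2.21], [0.23, 2.52], [-1.04, 4.18], [0, 3.07], [-2.55, 2.55]. Speed limits (rad/s): [2.22, 2.22, 2.57, 3.14, 3.14, 3.14].

### API

Orientations are given as [roll, pitch, yaw] about the fixed x, y, z axes, in that order (R = Rz(yaw) Ry(pitch) Rx(roll)).
In Python, from cell import manip gives the robot as it stands. The module is installed in compiled form; this text tells all that it offers.
- The arm moves only by the tool send_rows, never from a script. Its argument "series" is a list that holds one entry, the list of rows, each a list of 5 numbers: the opening, from 0 (shut) to 1 (fully open), then the shift along the tool's x, y, z in mm, then the turn about the tool's z in degrees. In form: [[[gripper, dx, dy, dz, roll], ...]]. A call has 1 to 10 rows; each row is the pose to reach, as a shift and turn from the pose commanded when the call began, along the tool's axes at that moment; what a row does not reach only later rows make up. A row lasts 1/10 s, in which the tool goes at most 50 mm and 8.59 degrees, less where a joint would pass 70% of its speed; a pose out of reach is approached as far as the arm can. A call with a gripper value outside its range is refused whole. The fingers move at their own pace and stop on an object; "newtons" is the grip in N (left out, the last holds). Time passes only in rows, so rows that repeat a pose let the fingers close. It gives the time, the measured TCP pose, the force and the opening at its end, in the units of the state.
- manip.read_state(): the state, without advancing time (a new reading comes with each control period).
- manip.camera(name): name is "side" or "top"; returns a dict with "img" (420x560x3 uint8, red, green, blue), "vfov" (degrees; the focal length in pixels is half the picture's height over the tangent of half this angle, whatever the lens; pixels are square), "cx", "cy" (the principal point, pixels), "pose" (4x4, takes a point from camera to world coordinates). Camera axes: x right, y down, z forward; pixel columns grow to the right and rows downward; lengths in mm; the calibration is good to about 2 mm. A picture is of the moment at which its call begins. There is no depth.
- manip.sign_off(): hands the job in, once; it reports no verdict.
Trained networks look in a picture, given as the dict that the camera call returned (one of the last four; its "shot" number tells which), for a name from the list of things; names that differ only in an ending like _2 or _b are one class to them, and where a whole thing is asked for, a point or a joint stands for the part that bears it (a point fixed in the world has none). Each returns a list of dicts, best first, with "conf" (0 to 1); they miss things now and then, are a little off and sometimes report something else, mostly with a low value. They report only what shows in the picture. A call takes as long as a camera call. They do not tell look-alikes from the thing itself.
- manip.find_in(target, picture): "rect" ([left, top, width, height] in pixels, round what is visible of it).
- manip.silhouettes(target, picture): "pixels" (420x560 bool, what is visible of it) and "rect" ([left, top, width, height] in pixels, round what is visible of it).
The state is a dict: "clock": time; "joints": joint angles; "qd": joint speeds; "effort": joint torques, N m; "eef_pos": TCP position; "eef_rot": TCP orientation; "wrist_force": force on the tool from outside, world axes, zero at the start; "moment": the same for the moment, N m; "finger_gap": finger opening in mm.
Only numpy, scipy, OpenCV 4.12 (cv2) and the standard library are available. Lean on these libraries where they do the work, as an engineer would, in place of code of your own. Each camera call takes 0.05 s, during which the arm holds its last target. There are 200 camera calls.

## Working session

There is one attempt and no reset: what is moved stays moved. The work goes in short steps, Python scripts to look and compute and a tool call to move; the robot and the scene stay as the last step left them, time stands still between calls to the robot, and variables do not carry over. Pictures are saved under pics/ and viewed, about 8 in all and at most 12, crops included, and the job is handed in when it is done.

Besides the shell and the picture viewer there is one more tool, called after ">>>" as name([rows], argument=value, ...), one row to a line, values as JSON. send_rows: Moves the arm, as the interface text tells. Its arguments: {"type":"object","properties":{"series":{"type":"array"},"newtons":{"type":"number"}},"required":["series"]}

```bash
mkdir -p pics
cat > h.py <<'E'
import numpy as np, cv2
from cell import manip
def save(c,n,box=None,s=1):
    im=c["img"][:,:,::-1]
    if box: x,y,w,h=box; im=im[y:y+h,x:x+w]
    cv2.imwrite(f"pics/{n}.png",cv2.resize(im,None,fx=s,fy=s,interpolation=cv2.INTER_CUBIC))
def ray(c,u,v):
    f=c["img"].shape[0]/2/np.tan(np.radians(c["vfov"])/2)
    P=np.array(c["pose"]); d=P[:3,:3]@np.array([(u-c["cx"])/f,(v-c["cy"])/f,1])
    return P[:3,3],d/np.linalg.norm(d)
def onz(c,u,v,z):
    o,d=ray(c,u,v); return (o+d*(z-o[2])/d[2])
def proj(c,p):
    f=c["img"].shape[0]/2/np.tan(np.radians(c["vfov"])/2)
    P=np.array(c["pose"]); q=P[:3,:3].T@(np.array(p)-P[:3,3]); return np.array([c["cx"]+f*q[0]/q[2],c["cy"]+f*q[1]/q[2]])
E
python3 - <<'E'
from h import *
s=manip.read_state(); print(s)
for n in ("top","side"):
    c=manip.camera(n); save(c,n+"0",s=1.4 if 0 else 1); print(n,c["vfov"],c["cx"],c["cy"],np.round(c["pose"],3).tolist())
    for t in ["block_a_mid","tray","retainer_pin","petri","stopper","vial","block_heater","electrode_stand"]:
        for d in manip.silhouettes(t,c):
            ys,xs=np.nonzero(d["pixels"]); print(t,round(d["conf"],2),d["rect"],xs.mean().round(1),ys.mean().round(1), onz(c,xs.mean(),ys.mean(),36).round(0))
E
```

```text
{'clock': 0.0, 'joints': array([ 1.05142665e+00,  3.00421411e-01,  1.52163542e+00, -1.53950840e-05,
        1.32069920e+00, -6.66378042e-02]), 'qd': array([-1.54017930e-03,  1.04034312e-03,  7.33208779e-04,  6.80067816e-05,
        2.88976664e-04, -2.90049310e-04]), 'effort': array([-5.02761177e-04, -5.31807625e+01, -3.52742171e+01,  7.07790256e-02,
        2.44326226e-02, -1.45315994e-04]), 'eef_pos': array([240.47068183, 494.33829789, 212.89059721]), 'eef_rot': array([-3.14043086e+00, -6.25892326e-05,  2.68886457e+00]), 'wrist_force': array([-0.00911014, -0.18888763,  0.16422962]), 'moment': array([ 0.03203957,  0.05653337, -0.00781797]), 'finger_gap': 93.88781250248847}
top 54.859132414579214 283.0318374711429 212.18322739681335 [[0.013, -0.983, 0.181, 352.61], [-1.0, -0.012, 0.005, -103.711], [-0.002, -0.181, -0.983, 901.821], [0.0, 0.0, 0.0, 1.0]]
block_a_mid 0.86 [211.7, 276.4, 17.4, 18.3] 219.0 286.3 [351.  33.  36.]
block_a_mid 0.82 [286.0, 243.2, 17.2, 19.9] 292.6 250.8 [ 428. -121.   36.]
block_a_mid 0.72 [325.6, 250.7, 19.2, 21.7] 334.5 263.3 [ 403. -210.   36.]
block_a_mi
[... 893 characters left out ...]
d 0.91 [337.6, 236.0, 19.1, 23.9] 348.3 246.7 [363. -41.  36.]
block_a_mid 0.81 [305.4, 216.6, 19.2, 19.2] 315.7 226.3 [ 430. -104.   36.]
block_a_mid 0.74 [313.1, 185.6, 20.2, 21.2] 321.9 197.5 [ 406. -193.   36.]
block_a_mid 0.57 [331.0, 166.7, 14.8, 23.8] 338.4 178.6 [ 358. -254.   36.]
tray 0.7 [203.8, 228.5, 100.2, 54.2] 249.0 253.1 [584. -36.  36.]
retainer_pin 0.77 [266.2, 256.8, 42.0, 12.7] 289.8 263.1 [496.  -4.  36.]
petri 0.93 [282.5, 161.1, 29.5, 17.9] 298.0 167.9 [ 456. -298.   36.]
stopper 0.48 [322.0, 265.7, 11.5, 7.6] 326.2 267.1 [418.  11.  36.]
vial 0.53 [281.8, 228.5, 18.5, 24.6] 290.1 241.7 [491. -63.  36.]
vial 0.46 [332.9, 300.4, 12.4, 19.8] 339.1 310.0 [403. 117.  36.]
```

View crops.

Run:
```python
import cv2
a=cv2.imread("pics/top0.png")[120:320,160:430]; b=cv2.imread("pics/side0.png")[140:340,180:400]
cv2.imwrite("pics/topc.png",cv2.resize(a,None,fx=2.96,fy=2.96,interpolation=cv2.INTER_CUBIC))
cv2.imwrite("pics/sidec.png",cv2.resize(b,None,fx=3,fy=3,interpolation=cv2.INTER_CUBIC))
```

```text
(no output)
```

View pics/topc.png

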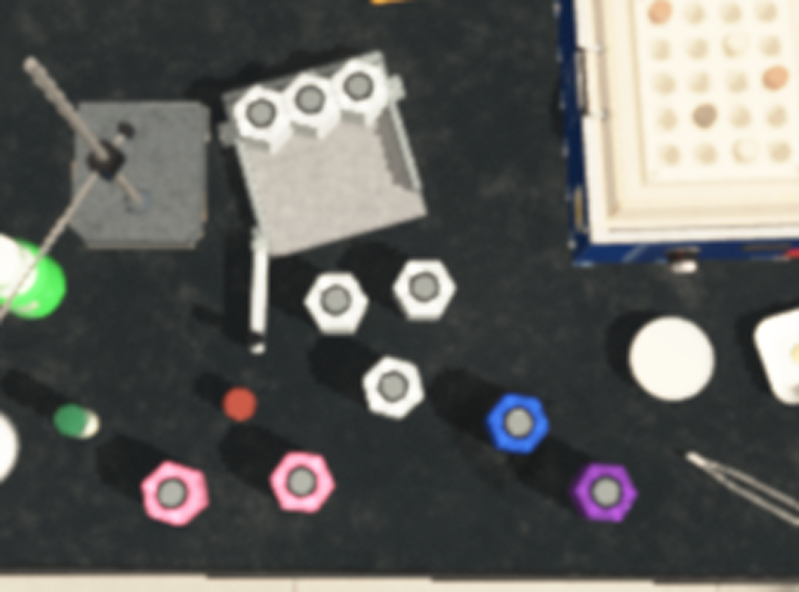

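View pics/sidec.png

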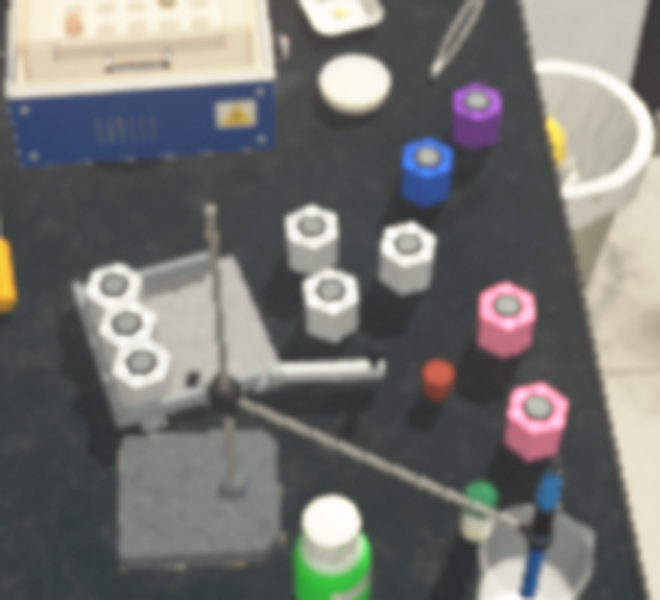

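```bash
cat >> h.py <<'E'
def capc(c,u,v,r=5):
    """dark cap centroid near u,v (cap darker than surrounding aluminium)"""
    g=cv2.cvtColor(c["img"],cv2.COLOR_RGB2GRAY).astype(float)
    for _ in range(6):
        yy,xx=np.mgrid[:g.shape[0],:g.shape[1]]; d=np.hypot(xx-u,yy-v); m=d<r
        hi=np.percentile(g[m],85); w=np.clip(hi-g,0,None)*np.clip((r-d),0,1)*1.0
        u,v=(w*xx).sum()/w.sum(),(w*yy).sum()/w.sum()
    return u,v
def tri(c1,p1,c2,p2):
    A=np.zeros((3,3));b=np.zeros(3);R=[ray(c1,*p1),ray(c2,*p2)]
    for o,d in R:
        M=np.eye(3)-np.outer(d,d);A+=M;b+=M@o
    x=np.linalg.solve(A,b)
    return x,max(np.linalg.norm((np.eye(3)-np.outer(d,d))@(x-o)) for o,d in R)
def yaw6(c,x,y,z=36):
    g=cv2.cvtColor(c["img"],cv2.COLOR_RGB2GRAY).astype(np.float32)
    s=0
    for r in np.arange(18.5,23,.5):
        for a in np.arange(0,2*np.pi,np.pi/90):
            u,v=proj(c,[x+r*np.cos(a),y+r*np.sin(a),z])
            s+=cv2.getRectSubPix(g,(1,1),(float(u),float(v)))[0,0]*np.exp(6j*a)
    return np.degrees(np.angle(s)/6),abs(s)
E
python3 - <<'E'
from h import *
T=manip.camera("top");S=manip.camera("side")
tp=[(x/2.96+160,y/2.96+120) for x,y in [(336,299),(424,287),(393,386),(358,87),(310,100),(261,113)]]
sp=[(x/3+180,y/3+140) for x,y in [(330,290),(312,226),(408,244),(114,285),(128,324),(142,362)]]
for n,a,b in zip(["L","R","F","b1","b2","b3"],tp,sp):
    a=capc(T,*a,4.5);b=capc(S,*b,4.5);x,e=tri(T,a,S,b)
    print(n,np.round(a,1),np.round(b,1),x.round(1),round(e,2),onz(T,*a,36).round(1)[:2],onz(S,*b,36).round(1)[:2],*[np.round(yaw6(c,*onz(c,*p,36)[:2]),1) for c,p in((T,a),(S,b))])
k=lambda q:(q[0]/2.96+160,q[1]/2.96+120); ks=lambda q:(q[0]/3+180,q[1]/3+140)
print("knob",tri(T,k((258,345)),S,ks((378,358))))
print("arm root",onz(T,*k((260,240)),20))
print("stand plate L/R top", [onz(T,*k(q),14).round(0) for q in((75,102),(210,102),(208,245),(85,247))])
print("rod top/clamp/electr", [tri(T,k(q),S,ks(p))[0].round(0) for q,p in (((105,160),(225,392)),((30,62),(212,210)))])
print("stopper",tri(T,k((240,403)),S,ks((438,375)))[0].round())
E
```

```text
L [273.6 223.2] [289.9 236.6] [489.3 -79.7  32.4] 1.42 [487.4 -79.5] [490.9 -77.4] [  -28.3 16159.1] [  -26.9 12466.1]
R [303.8 218.5] [283.1 215.5] [ 501.1 -145.4   29.9] 1.65 [ 498.5 -144.7] [ 503.  -140.9] [   29.7 11589.4] [  -29.4 12860.6]
F [294.6 250.5] [315.8 221.5] [ 428.3 -125.1   28.2] 1.36 [ 428.9 -125.3] [ 428.  -118.2] [  10.3 4666.8] [   15.2 14083.1]
b1 [281.7 150.4] [217.3 235.2] [655.4 -94.8  30.7] 0.95 [652.6 -94.6] [655.7 -91. ] [  18.6 6524.4] [   17.2 11658.9]
b2 [264.6 155.3] [222.4 248.4] [643.3 -56.6  30.5] 0.78 [640.6 -56.7] [643.4 -52.8] [  18.4 2395.3] [  15.9 7368.7]
b3 [249.2 159.2] [227.7 261.3] [632.4 -21.8  29.4] 0.77 [631.  -22.6] [631.  -16.7] [  19.1 4869.5] [  16.5 4304.8]
knob (array([458.90054214, -21.69166816,  22.84273208]), np.float64(0.3128758541752863))
arm root [539.01655251 -20.69790312  20.        ]
stand plate L/R top [array([648., 126.,  14.]), array([649.,  22.,  14.]), array([536.,  19.,  14.]), array([533., 112.,  14.])]
rod top/clamp/electr [array([569.,  74., 128.]), array([569.,  75., 309.])]
stopper [416.  -9.  16.]
```

```bash
cat >> h.py <<'E'
def capc(c,u,v):
    g=cv2.cvtColor(c["img"],cv2.COLOR_RGB2GRAY); K=8
    for _ in range(2):
        p=cv2.getRectSubPix(g,(27,27),(float(u),float(v)))
        p=cv2.resize(p,None,fx=K,fy=K,interpolation=cv2.INTER_CUBIC).astype(int)
        cc=13*K+K//2
        best=None
        for t in range(60,250,4):   # highest threshold at which the cap stays an isolated blob
            n,l,st,ce=cv2.connectedComponentsWithStats((p<t).astype(np.uint8))
            i=l[cc,cc]
            if i and 12*K*K<st[i,4]<120*K*K and st[i,2]<13*K and st[i,3]<13*K: best=ce[i],st[i,4]/K/K
        if best is None: return None
        (a,b),A=best; u,v=u+(a+.5)/K-13.5,v+(b+.5)/K-13.5
    return u,v
E
cat > m.py <<'E'
from h import *
T=manip.camera("top");S=manip.camera("side")
tp=[(x/2.96+160,y/2.96+120) for x,y in [(336,299),(424,287),(393,386),(358,87),(310,100),(261,113)]]
sp=[(x/3+180,y/3+140) for x,y in [(330,290),(312,226),(408,244),(114,285),(128,324),(142,362)]]
for n,a0,b0 in zip(["L","R","F","b1","b2","b3"],tp,sp):
    a=capc(T,*a0);b=capc(S,*b0)
    if a is None or b is None: print(n,a0,a,b0,b); continue
    x,e=tri(T,a,S,b)
    print(n,np.round(a,1),np.round(b,1),x.round(1),round(e,2),onz(T,*a,36).round(1)[:2],onz(S,*b,36).round(1)[:2],*[np.round(yaw6(c,*onz(c,*p,36)[:2]),1) for c,p in((T,a),(S,b))])
E
python3 m.py
```

```text
L [272.9 221. ] [289.8 236.2] [491.6 -77.8  37.2] 0.37 [492.1 -77.8] [491.1 -78.6] [  -28.5 21142.3] [  -26.6 11556. ]
R [302.9 216.4] [283.4 215. ] [ 502.6 -142.5   36.3] 0.44 [ 503.1 -142.7] [ 502.2 -142.6] [  -29.2 23002.4] [  -29.3 14282. ]
F [292.3 250. ] [315.6 221. ] [ 429.1 -120.3   35.8] 0.78 [ 429.8 -120.5] [ 428.4 -119.9] [1.41000e+01 2.44491e+04] [1.46000e+01 1.60782e+04]
b1 [280.7 148.7] [217.5 234.5] [655.6 -92.2  37. ] 0.47 [656.5 -92.3] [655.3 -92.8] [  18.1 7132.4] [   18.1 12093.2]
b2 [264.2 153.1] [221.6 247.4] [645.3 -55.6  36.1] 0.24 [645.6 -55.7] [645.1 -55.6] [  15.2 6531.9] [  15.7 6452.5]
b3 [247.8 157.9] [226.6 260.3] [633.7 -19.3  36.7] 0.26 [634.1 -19.3] [633.5 -19.7] [   16.4 10003.7] [  18.9 6945. ]
```

>>> send_rows([
  [[0.55,0,0,-160,0],[0.55,0,0,-160,0],[0.55,0,0,-160,0],[0.55,0,0,-160,0],[0.55,-476,-405,-160,100],[0.55,-476,-405,-160,100],[0.55,-476,-405,-160,100],[0.55,-476,-405,-160,100],[0.55,-476,-405,-160,100],[0.55,-476,-405,-160,100]],
], newtons=15)

```text
clock: 2.1
eef_pos: [361.2, 217.9, 373.1]
eef_rot: [-3.142, 0.0, 1.783]
wrist_force: [0.8, 1.1, 0.7]
finger_gap: 51.5
```

```bash
cat > go.py <<'E'
import sys
from h import *
O=np.array([608.9,-66.5]);th=np.radians(16.7);X=np.array([np.cos(th),np.sin(th)]);Y=np.array([-X[1],X[0]])
def state():
    s=manip.read_state(); p=s["eef_pos"]; psi=np.degrees(s["eef_rot"][2])
    print("t",round(s["clock"],2),"p",p.round(1),"rp",np.degrees(s["eef_rot"][:2]).round(2),"psi",round(psi,2),"tray",((p[:2]-O)@X).round(1),((p[:2]-O)@Y).round(1),"F",s["wrist_force"].round(1),"gap",round(s["finger_gap"],1),"q6",s["joints"][5].round(2))
    return p,psi
def go(x,y,z,psi):
    p,c=state(); a=np.radians(c); d=np.array([x,y])-p[:2]
    print("->",np.round([d@[np.cos(a),np.sin(a)],d@[np.sin(a),-np.cos(a)],p[2]-z,(c-psi+180)%360-180],1), "dist",np.hypot(*d).round(),"world",x,y)
def tgo(tx,ty,z,psi): go(*(O+tx*X+ty*Y).round(1),z,psi)
if __name__=="__main__":
    a=[float(v) for v in sys.argv[2:]]
    {"s":state,"w":go,"t":tgo}[sys.argv[1]](*a)
E
python3 go.py w 491.6 -78 370 32
```

```text
t 2.1 p [361.2 217.9 373.1] rp [-180.    0.] psi 102.16 tray -155.5 343.6 F [0.8 1.1 0.7] gap 51.5 q6 0.24
-> [-316.7   65.2    3.1   70.2] dist 323.0 world 491.6 -78.0
```

>>> send_rows([
  [[0.55,-317,65,3,70],[0.55,-317,65,3,70],[0.55,-317,65,3,70],[0.55,-317,65,3,70],[0.55,-317,65,3,70],[0.55,-317,65,3,70],[0.55,-317,65,3,70],[0.55,-317,65,3,70],[0.55,-317,65,3,70],[0.55,-317,65,3,70]],
])

```text
clock: 3.1
eef_pos: [492.9, -75.4, 370.2]
eef_rot: [-3.141, 0.0, 0.571]
wrist_force: [0.2, -0.1, 0.0]
finger_gap: 51.5
```

```bash
python3 go.py w 491.6 -78 25 32
```

```text
t 3.1 p [492.9 -75.4 370.2] rp [-1.7999e+02  1.0000e-02] psi 32.69 tray -113.6 24.8 F [ 0.2 -0.1  0. ] gap 51.5 q6 0.78
-> [ -2.5   1.5 345.2   0.7] dist 3.0 world 491.6 -78.0
```

>>> send_rows([
  [[0.55,-2,2,100,1],[0.55,-2,2,200,1],[0.55,-2,2,270,1],[0.55,-2,2,320,1],[0.55,-2,2,345,1],[0.55,-2,2,345,1],[0.55,-2,2,345,1],[0.55,-2,2,345,1],[0.55,-2,2,345,1]],
])

```text
clock: 4.0
eef_pos: [492.8, -78.1, 26.6]
eef_rot: [3.142, -0.0, 0.552]
wrist_force: [0.5, 0.0, 0.9]
finger_gap: 52.1
```

```bash
python3 go.py w 491.6 -78 25 32
python3 - <<'E'
from h import *
c=manip.camera("top"); save(c,"a1",(240,150,110,110),5)
E
```

```text
t 4.0 p [492.8 -78.1  26.6] rp [180.  -0.] psi 31.65 tray -114.5 22.3 F [0.5 0.  0.9] gap 52.1 q6 0.79
-> [-1.  -0.7  1.6 -0.3] dist 1.0 world 491.6 -78.0
```

View pics/a1.png

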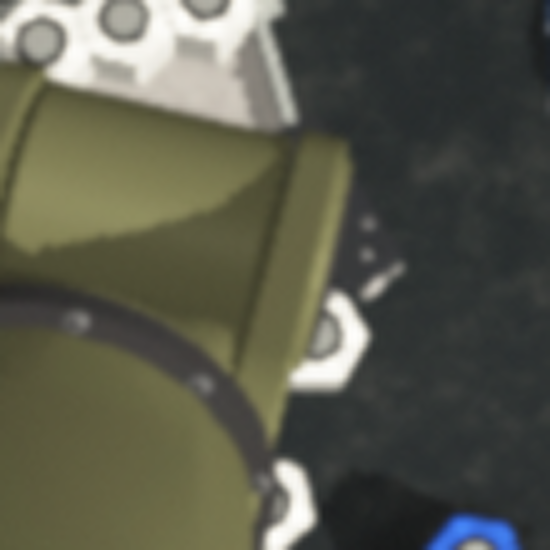

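>>> send_rows([
  [[0.3,0,0,1,0],[0.3,0,0,1,0],[0.3,0,0,1,0],[0.3,0,0,1,0],[0.3,0,0,1,0]],
], newtons=12)

```text
clock: 4.55
eef_pos: [493.4, -78.5, 26.2]
eef_rot: [3.14, -0.002, 0.55]
wrist_force: [-1.4, 0.5, 9.7]
finger_gap: 37.4
```

```bash
python3 go.py t -8 19 26 16.7
```

```text
t 4.55 p [493.4 -78.5  26.2] rp [ 1.7989e+02 -1.2000e-01] psi 31.51 tray -114.1 21.7 F [-1.4  0.5  9.7] gap 37.4 q6 0.79
-> [101.9  29.7   0.2  14.8] dist 106.0 world 595.8 -50.6
```

>>> send_rows([
  [[0.3,8,2,0,3],[0.3,20,6,0,7],[0.3,32,9,0,11],[0.3,44,13,0,15],[0.3,56,16,0,15],[0.3,68,20,0,15],[0.3,80,23,0,15],[0.3,92,27,0,15],[0.3,102,29.5,0,15],[0.3,102,29.5,0,15]],
])

```text
clock: 5.55
eef_pos: [596.4, -50.2, 25.9]
eef_rot: [3.14, -0.003, 0.288]
wrist_force: [4.5, -0.3, 6.0]
finger_gap: 38.0
```

```bash
python3 go.py t -8 19 26 16.7
python3 - <<'E'
from h import *
c=manip.camera("side"); save(c,"a2",(180,190,140,110),5)
E
```

```text
t 5.55 p [596.4 -50.2  25.9] rp [ 1.7993e+02 -1.7000e-01] psi 16.52 tray -7.3 19.2 F [ 4.5 -0.3  6. ] gap 38.0 q6 1.14
-> [-0.7  0.2 -0.1 -0.2] dist 1.0 world 595.8 -50.6
```

View pics/a2.png

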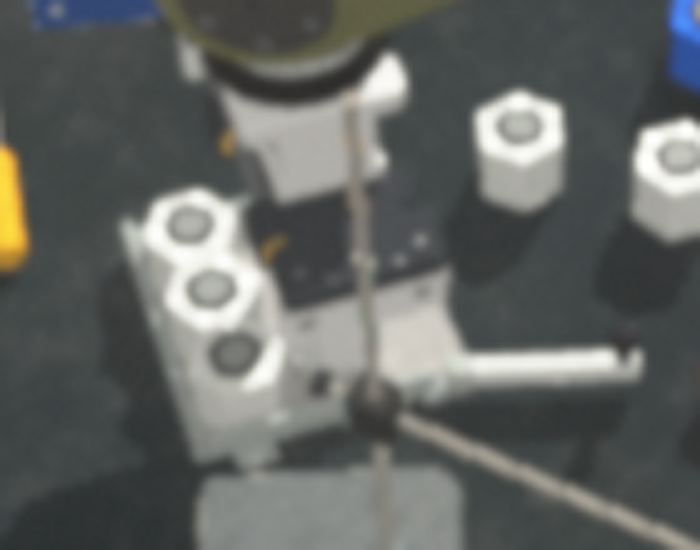

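>>> send_rows([
  [[0.3,3,0,0,0],[0.3,7,0,0,0],[0.3,7,0,0,0]],
])

```text
clock: 5.9
eef_pos: [601.8, -48.6, 25.9]
eef_rot: [3.141, -0.001, 0.288]
wrist_force: [-3.6, -0.3, 8.2]
finger_gap: 38.1
```

```bash
python3 go.py t -48 19 26 16.7
```

```text
t 5.9 p [601.8 -48.6  25.9] rp [ 1.7995e+02 -6.0000e-02] psi 16.5 tray -1.6 19.2 F [-3.6 -0.3  8.2] gap 38.1 q6 1.14
-> [-46.4   0.4  -0.1  -0.2] dist 46.0 world 557.5 -62.1
```

>>> send_rows([
  [[0.48,0,0,0,0],[0.48,0,0,0,0],[0.48,0,0,0,0],[0.48,-24,0.3,0,0],[0.48,-50,0.3,0,0],[0.16,-50,0.3,8,0],[0.16,-50,0.3,8,0],[0.16,-50,0.3,8,0],[0.16,-50,0.3,8,0]],
])

```text
clock: 6.8
eef_pos: [554.3, -62.6, 16.5]
eef_rot: [3.141, -0.0, 0.288]
wrist_force: [0.2, -0.5, -0.1]
finger_gap: 17.3
```

```bash
python3 go.py t -21 19 18 16.7
```

```text
t 6.8 p [554.3 -62.6  16.5] rp [ 1.7999e+02 -2.0000e-02] psi 16.51 tray -51.2 19.4 F [ 0.2 -0.5 -0.1] gap 17.3 q6 1.1
-> [30.2  0.3 -1.5 -0.2] dist 30.0 world 583.3 -54.3
```

>>> send_rows([
  [[0.16,10,0.3,0,0],[0.16,20,0.3,0,0],[0.16,24,0.3,0,0],[0.16,26,0.3,0,0],[0.16,28,0.3,0,0],[0.16,29,0.3,0,0],[0.16,29,0.3,0,0]],
])

```text
clock: 7.5
eef_pos: [581.6, -54.8, 16.4]
eef_rot: [-3.142, 0.0, 0.288]
wrist_force: [0.5, -1.2, 0.5]
finger_gap: 15.1
```

```bash
python3 go.py t -21 19 18 16.7
```

```text
t 7.5 p [581.6 -54.8  16.4] rp [-180.    0.] psi 16.49 tray -22.8 19.1 F [ 0.5 -1.2  0.5] gap 15.1 q6 1.13
-> [ 1.8  0.  -1.6 -0.2] dist 2.0 world 583.3 -54.3
```

>>> send_rows([
  [[0.16,1,0,0,0],[0.16,2,0,0,0],[0.16,2.5,0,0,0],[0.16,2.5,0,0,0]],
])

```text
clock: 7.9
eef_pos: [583.6, -54.3, 16.4]
eef_rot: [-3.141, 0.001, 0.288]
wrist_force: [-4.7, -1.3, 1.3]
finger_gap: 14.7
```

```bash
python3 go.py t -21 19 18 16.7
```

```text
t 7.9 p [583.6 -54.3  16.4] rp [-1.7999e+02  6.0000e-02] psi 16.49 tray -20.7 19.0 F [-4.7 -1.3  1.3] gap 14.7 q6 1.13
-> [-0.3 -0.1 -1.6 -0.2] dist 0.0 world 583.3 -54.3
```

>>> send_rows([
  [[0.16,0.7,0,0,0],[0.16,1.4,0,0,0],[0.16,1.4,0,0,0]],
])

```text
clock: 8.2
eef_pos: [584.0, -54.2, 16.3]
eef_rot: [-3.141, 0.003, 0.288]
wrist_force: [-11.7, -5.1, 6.3]
finger_gap: 15.1
```

```bash
python3 go.py t -70 19 90 16.7
```

```text
t 8.2 p [584.  -54.2  16.3] rp [-179.97    0.19] psi 16.49 tray -20.3 19.0 F [-11.7  -5.1   6.3] gap 15.1 q6 1.13
-> [-49.7   0.1 -73.7  -0.2] dist 50.0 world 536.4 -68.4
```

>>> send_rows([
  [[0.16,-2,0,0,0],[0.16,-40,0,0,0],[0.16,-60,0,-40,0],[0.16,-80,10,-80,0],[0.55,-90,30,-124,0],[0.55,-90,30,-124,0]],
])

```text
clock: 8.8
eef_pos: [509.6, -110.3, 146.4]
eef_rot: [3.136, -0.009, 0.286]
wrist_force: [-0.1, -0.1, -0.3]
finger_gap: 27.7
```

```bash
cat > chk.py <<'E'
from h import *
import sys
from go import O,X,Y
T=manip.camera("top");S=manip.camera("side")
P={"b1":(37.6,-38),"b2":(37.6,0),"b3":(37.6,38),"SL":(4.7,19),"SR":(4.7,-19),"SF":(-28.2,0)}
for n in sys.argv[1:]:
    w=np.append(O+P[n][0]*X+P[n][1]*Y,36)
    for c,l in((T,"top"),(S,"side")):
        a=capc(c,*proj(c,w))
        if a: 
            q=onz(c,*a,36)[:2]; print(n,l,q.round(1),"tray",((q-O)@X).round(1),((q-O)@Y).round(1),"yaw",yaw6(c,*q)[0].round(1))
        else: print(n,l,None)
E
python3 chk.py b1 b2 b3 SL; python3 go.py s
python3 - <<'E'
from h import *
T=manip.camera("top");S=manip.camera("side")
k=lambda q:(q[0]/2.96+160,q[1]/2.96+120); ks=lambda q:(q[0]/3+180,q[1]/3+140)
print(tri(T,k((587,243)),S,ks((271,75))),onz(T,*k((587,243)),140),onz(S,*ks((271,75)),140)); save(T,"a3",(220,120,140,140),4)
E
```

```text
b1 top None
b1 side [655.3 -92.9] tray 36.9 -38.6 yaw 18.2
b2 top None
b2 side [644.6 -55.6] tray 37.3 0.2 yaw 17.5
b3 top None
b3 side [634.2 -19.1] tray 37.9 38.1 yaw 16.2
SL top None
SL side [608.  -46.8] tray 4.8 19.1 yaw 15.5
t 8.9 p [ 508.  -108.3  141.2] rp [ 1.7993e+02 -1.4000e-01] psi 16.44 tray -108.7 -11.1 F [-0.3 -0.6 -1.2] gap 35.6 q6 1.0
(array([ 525.86140823, -253.69419968,   92.26473301]), np.float64(1.4311560309756495)) [ 514.31461528 -244.45079505  140.        ] [ 528.00365858 -204.86349445  140.        ]
```

View pics/a3.png

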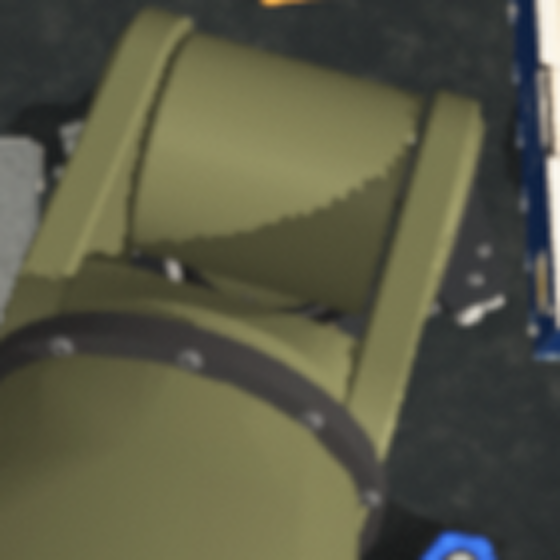

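>>> send_rows([
  [[0.55,-15,31,0,-74],[0.55,-15,31,0,-74],[0.55,-15,31,0,-74],[0.55,-15,31,0,-74],[0.55,-15,31,0,-74],[0.55,-15,31,0,-74],[0.55,-15,31,0,-74],[0.55,-15,31,0,-74],[0.55,-15,31,0,-74],[0.55,-15,31,0,-74]],
])

```text
clock: 10.0
eef_pos: [501.7, -141.4, 139.0]
eef_rot: [-3.139, -0.001, 1.581]
wrist_force: [0.8, 0.0, -0.7]
finger_gap: 51.7
```

```bash
python3 go.py w 503 -142.5 26.5 90.75
```

```text
t 10.0 p [ 501.7 -141.4  139. ] rp [-1.7988e+02 -5.0000e-02] psi 90.61 tray -124.2 -40.9 F [ 0.8  0.  -0.7] gap 51.7 q6 -0.36
-> [-1.200e+00  1.300e+00  1.125e+02 -1.000e-01] dist 2.0 world 503.0 -142.5
```

>>> send_rows([
  [[0.55,-1,1.3,45,0],[0.55,-1,1.3,85,0],[0.55,-1,1.3,112,0],[0.55,-1,1.3,112,0],[0.55,-1,1.3,112,0],[0.3,-1,1.3,112,0],[0.3,-1,1.3,112,0],[0.3,-1,1.3,112,0],[0.3,-1,1.3,112,0],[0.3,-1,1.3,112,0]],
])

```text
clock: 11.0
eef_pos: [503.9, -143.2, 29.8]
eef_rot: [3.14, 0.001, 1.579]
wrist_force: [-2.7, 0.3, 7.9]
finger_gap: 37.9
```

```bash
python3 go.py t -42 -19.3 26.5 76.7
```

```text
t 11.0 p [ 503.9 -143.2   29.8] rp [1.7989e+02 4.0000e-02] psi 90.47 tray -122.6 -43.3 F [-2.7  0.3  7.9] gap 37.9 q6 -0.36
-> [45.5 70.7  3.3 13.8] dist 84.0 world 574.2 -97.1
```

>>> send_rows([
  [[0.3,3,5,0,4],[0.3,8,13,0,9],[0.3,14,22,0,13.8],[0.3,21,32,0,13.8],[0.3,28,43,0,13.8],[0.3,35,54,0,13.8],[0.3,41,64,0,13.8],[0.3,45,70,0,13.8],[0.3,45.5,70.7,0,13.8],[0.3,45.5,70.7,0,13.8]],
])

```text
clock: 12.0
eef_pos: [574.5, -97.0, 29.8]
eef_rot: [3.139, 0.0, 1.338]
wrist_force: [0.6, 0.4, 5.6]
finger_gap: 38.2
```

```bash
python3 go.py t -42 -19.3 26.5 76.7
```

```text
t 12.0 p [574.5 -97.   29.8] rp [179.86   0.  ] psi 76.69 tray -41.7 -19.3 F [0.6 0.4 5.6] gap 38.2 q6 0.0
-> [-0.2 -0.2  3.3 -0. ] dist 0.0 world 574.2 -97.1
```

>>> send_rows([
  [[0.5,0,0,0,0],[0.5,0,0,0,0],[0.5,0,0,0,0],[0.5,0,0,-30,0],[0.5,0,0,-55,0],[0.16,-22,-38,-55,60],[0.16,-22,-38,-55,60],[0.16,-22,-38,-55,60],[0.16,-22,-38,-55,60],[0.16,-22,-38,-55,60]],
])

```text
clock: 13.0
eef_pos: [531.4, -109.6, 83.5]
eef_rot: [3.142, -0.0, 0.582]
wrist_force: [-0.2, 0.3, 0.6]
finger_gap: 15.2
```

```bash
python3 go.py t -85 -19.3 16.5 16.7;python3 chk.py b1 b2 b3 SL;  python3 - <<'E'
from h import *
from go import O,X,Y
S=manip.camera("side")
w=np.append(O-42*X-19.3*Y,36); a=capc(S,*proj(S,w))
if a:
    q=onz(S,*a,36)[:2]-O; print(q@X,q@Y,yaw6(S,*(q+O)))
E
```

```text
t 13.0 p [ 531.4 -109.6   83.5] rp [180.  -0.] psi 33.35 tray -86.6 -19.1 F [-0.2  0.3  0.6] gap 15.2 q6 0.72
-> [ 1.5  0.7 67.  16.6] dist 2.0 world 533.0 -109.4
b1 top None
b1 side [655.3 -92.8] tray 36.9 -38.6 yaw 18.2
b2 top None
b2 side [644.5 -55.6] tray 37.2 0.2 yaw 17.6
b3 top None
b3 side [635.6 -17.7] tray 39.6 39.1 yaw 19.2
SL top None
SL side [608.  -46.8] tray 4.8 19.1 yaw 12.7
```

>>> send_rows([
  [[0.16,1,0.5,20,16.6],[0.16,1,0.5,45,16.6],[0.16,1,0.5,67,16.6],[0.16,1,0.5,67,16.6],[0.16,1,0.5,67,16.6],[0.16,1,0.5,67,16.6]],
])

```text
clock: 13.75
eef_pos: [533.3, -109.6, 17.7]
eef_rot: [3.141, -0.002, 0.301]
wrist_force: [0.0, -0.2, -0.5]
finger_gap: 15.4
```

```bash
python3 go.py t -26 -19.3 16.5 16.7
python3 - <<'E'
from h import *
T=manip.camera("side"); save(T,"a4",(180,180,150,110),5)
E
```

```text
t 13.75 p [ 533.3 -109.6   17.7] rp [ 1.7994e+02 -9.0000e-02] psi 17.23 tray -84.8 -19.5 F [ 0.  -0.2 -0.5] gap 15.4 q6 1.0
-> [58.7  0.3  1.2  0.5] dist 59.0 world 589.5 -92.5
```

View pics/a4.png

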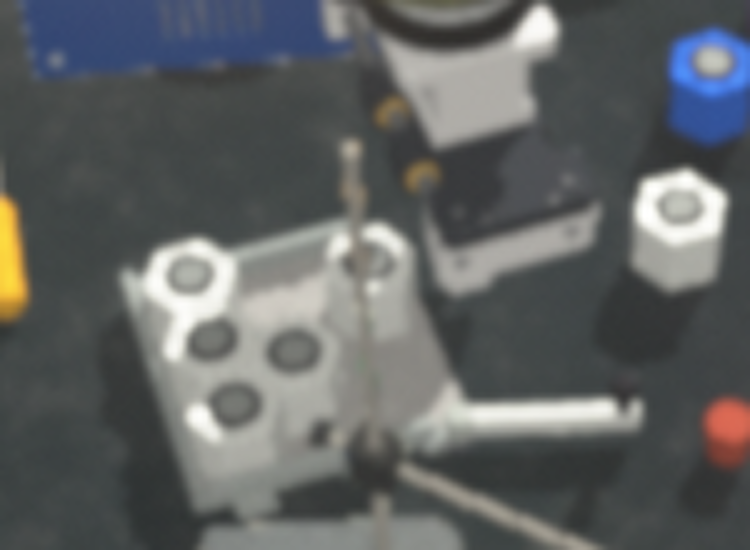

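>>> send_rows([
  [[0.16,8,0.3,0.5,0.5],[0.16,15,0.3,0.5,0.5],[0.16,21,0.3,0.5,0.5],[0.16,27,0.3,0.5,0.5],[0.16,33,0.3,0.5,0.5],[0.16,39,0.3,0.5,0.5],[0.16,45,0.3,0.5,0.5],[0.16,51,0.3,0.5,0.5],[0.16,56,0.3,0.5,0.5],[0.16,58,0.3,0.5,0.5]],
])

```text
clock: 14.8
eef_pos: [588.6, -92.5, 15.9]
eef_rot: [3.142, -0.0, 0.29]
wrist_force: [-2.2, -0.3, 1.0]
finger_gap: 15.0
```

```bash
python3 go.py t -21 -19.3 16.5 16.7;python3 chk.py SR SL b1 b2 b3|grep side
```

```text
t 14.8 p [588.6 -92.5  15.9] rp [180.  -0.] psi 16.63 tray -26.9 -19.0 F [-2.2 -0.3  1. ] gap 15.0 q6 1.06
-> [ 5.9  0.2 -0.6 -0.1] dist 6.0 world 594.3 -91.0
SR side None
SL side [608.1 -46.9] tray 4.8 19.0 yaw 24.6
b1 side [654.1 -88.6] tray 36.9 -34.1 yaw 18.3
b2 side [645.8 -56.1] tray 38.3 -0.7 yaw 23.7
b3 side [633.9 -19. ] tray 37.6 38.3 yaw -7.7
```

>>> send_rows([
  [[0.16,2,0.2,0,0],[0.16,4,0.2,0,0],[0.16,5.5,0.2,0,0],[0.16,6.5,0.2,0,0],[0.16,6.5,0.2,0,0]],
])

```text
clock: 15.4
eef_pos: [594.4, -91.0, 15.9]
eef_rot: [-3.142, 0.0, 0.29]
wrist_force: [-1.0, -0.3, 0.9]
finger_gap: 14.9
```

```bash
python3 go.py t -21 -19.3 16.5 16.7
```

```text
t 15.4 p [594.4 -91.   15.9] rp [-1.8e+02  1.0e-02] psi 16.62 tray -20.9 -19.3 F [-1.  -0.3  0.9] gap 14.9 q6 1.07
-> [-0.1  0.  -0.6 -0.1] dist 0.0 world 594.3 -91.0
```

>>> send_rows([
  [[0.16,0.7,0,0,0],[0.16,1.4,0,0,0],[0.16,2,0,0,0],[0.16,2,0,0,0]],
])

```text
clock: 15.8
eef_pos: [595.0, -90.9, 15.7]
eef_rot: [-3.141, 0.003, 0.29]
wrist_force: [-10.8, -3.9, 4.8]
finger_gap: 15.2
```

```bash
python3 go.py w 529 -113 26.5 14.4
```

```text
t 15.8 p [595.  -90.9  15.7] rp [-179.96    0.19] psi 16.61 tray -20.3 -19.4 F [-10.8  -3.9   4.8] gap 15.2 q6 1.07
-> [-69.6   2.3 -10.8   2.2] dist 70.0 world 529.0 -113.0
```

>>> send_rows([
  [[0.16,-3,0,0,0],[0.16,-40,0,0,0],[0.16,-75,-5,-40,2],[0.55,-115,-12,-75,2],[0.55,-155,-19,-75,2],[0.55,-167,-19,-75,2],[0.55,-167,-19,-75,2],[0.55,-167,-19,-75,2],[0.55,-167,-19,-75,2]],
])

```text
clock: 16.7
eef_pos: [431.9, -119.9, 90.7]
eef_rot: [-3.142, 0.0, 0.256]
wrist_force: [-0.4, 0.1, -0.7]
finger_gap: 51.4
```

```bash
python3 go.py w 429.3 -120.3 27 14.4;python3 chk.py SR SL b1 b2 b3
python3 - <<'E'
from h import *
T=manip.camera("side"); save(T,"a5",(180,180,150,110),5)
E
```

```text
t 16.7 p [ 431.9 -119.9   90.7] rp [-180.    0.] psi 14.64 tray -184.9 -0.2 F [-0.4  0.1 -0.7] gap 51.4 q6 0.96
-> [-2.6 -0.2 63.7  0.2] dist 3.0 world 429.3 -120.3
SR top [620.4 -83.4] tray 6.1 -19.5 yaw 12.1
SR side [618.9 -83.3] tray 4.8 -18.9 yaw 13.0
SL top [608.7 -46.7] tray 5.5 19.0 yaw 17.4
SL side [608.  -46.8] tray 4.8 19.2 yaw 18.6
b1 top [656.8 -92.6] tray 38.4 -38.8 yaw 16.8
b1 side [656.4 -92.7] tray 37.9 -38.7 yaw 15.8
b2 top [646.3 -55.8] tray 38.9 -0.5 yaw 12.4
b2 side [645.2 -55.9] tray 37.8 -0.3 yaw 15.8
b3 top [635.3 -19. ] tray 38.9 37.9 yaw 15.2
b3 side [634.1 -19. ] tray 37.8 38.2 yaw 16.6
```

View pics/a5.png

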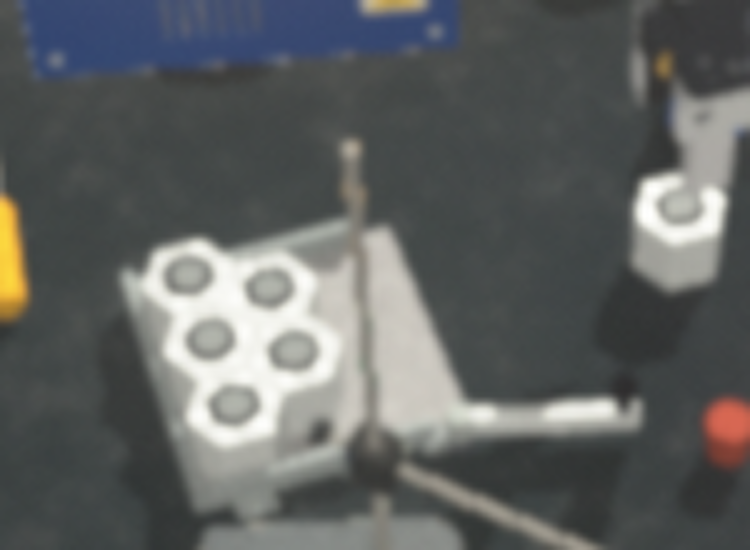

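>>> send_rows([
  [[0.55,-2,0,35,0],[0.55,-2,0,63,0],[0.55,-2,0,63,0],[0.55,-2,0,63,0],[0.3,-2,0,63,0],[0.3,-2,0,63,0],[0.3,-2,0,63,0],[0.3,-2,0,63,0],[0.3,-2,0,63,0]],
])

```text
clock: 17.75
eef_pos: [429.7, -120.7, 29.1]
eef_rot: [3.14, -0.002, 0.255]
wrist_force: [-0.8, 0.9, 7.9]
finger_gap: 37.6
```

```bash
python3 go.py t -48 0 27 16.7
```

```text
t 17.75 p [ 429.7 -120.7   29.1] rp [ 1.7993e+02 -1.0000e-01] psi 14.62 tray -187.2 -0.4 F [-0.8  0.9  7.9] gap 37.6 q6 0.96
-> [139.1  -5.5   2.1  -2.1] dist 139.0 world 562.9 -80.3
```

>>> send_rows([
  [[0.3,6,0,0,-1],[0.3,18,-0.7,0,-2],[0.3,34,-1.3,0,-2],[0.3,52,-2,0,-2],[0.3,70,-2.8,0,-2],[0.3,88,-3.5,0,-2],[0.3,106,-4.2,0,-2],[0.3,122,-4.8,0,-2],[0.3,134,-5.3,0,-2],[0.3,139,-5.5,0,-2]],
])

```text
clock: 18.75
eef_pos: [562.8, -80.1, 29.0]
eef_rot: [3.141, -0.0, 0.29]
wrist_force: [-6.9, -3.0, 13.0]
finger_gap: 37.9
```

```bash
python3 go.py t -36 0 27 16.7
```

```text
t 18.75 p [562.8 -80.1  29. ] rp [ 1.7996e+02 -1.0000e-02] psi 16.64 tray -48.1 0.3 F [-6.9 -3.  13. ] gap 37.9 q6 1.08
-> [12.1  0.2  2.  -0.1] dist 12.0 world 574.4 -76.8
```

>>> send_rows([
  [[0.3,6,0.3,0,0],[0.3,12,0.3,0,0],[0.3,12,0.3,0,0],[0.48,12,0.3,0,0],[0.48,12,0.3,0,0],[0.48,12,0.3,0,0],[0.48,-15,0.3,0,0],[0.16,-42,0.3,0,0],[0.16,-42,0.3,10,0],[0.16,-42,0.3,10,0]],
])

```text
clock: 19.75
eef_pos: [521.5, -92.4, 17.2]
eef_rot: [-3.141, 0.001, 0.289]
wrist_force: [0.5, 0.9, 0.1]
finger_gap: 24.6
```

```bash
python3 go.py t -56 0 17 16.7; python3 chk.py SF SL SR | grep side
```

```text
t 19.75 p [521.5 -92.4  17.2] rp [-1.7996e+02  5.0000e-02] psi 16.58 tray -91.1 0.3 F [0.5 0.9 0.1] gap 24.6 q6 1.04
-> [35.1  0.3  0.2 -0.1] dist 35.0 world 555.3 -82.6
SF side [572.8 -76.7] tray -37.5 0.6 yaw 11.3
SL side [607.9 -46.7] tray 4.8 19.2 yaw -28.1
SR side None
```

>>> send_rows([
  [[0.16,2,0.2,0,0],[0.16,4,0.2,0,0],[0.16,12,0.2,0,0],[0.16,20,0.2,0,0],[0.16,26,0.2,0,0],[0.16,31,0.2,0,0],[0.16,35,0.2,0,0],[0.16,37,0.2,0,0],[0.16,37,0.2,0,0]],
])

```text
clock: 20.75
eef_pos: [557.4, -81.9, 17.8]
eef_rot: [-3.141, 0.0, 0.29]
wrist_force: [-1.1, -0.6, 0.7]
finger_gap: 15.2
```

```bash
python3 go.py t -53.4 0 17 16.7
```

```text
t 20.75 p [557.4 -81.9  17.8] rp [-1.7999e+02  2.0000e-02] psi 16.62 tray -53.7 0.0 F [-1.1 -0.6  0.7] gap 15.2 q6 1.07
-> [ 0.4 -0.   0.8 -0.1] dist 0.0 world 557.8 -81.8
```

>>> send_rows([
  [[0.16,0.7,0,0,0],[0.16,1.4,0,0,0],[0.16,2,0,0,0],[0.16,2.4,0,0,0],[0.16,2.4,0,0,0]],
])

```text
clock: 21.25
eef_pos: [557.9, -81.8, 17.7]
eef_rot: [-3.141, 0.004, 0.29]
wrist_force: [-15.3, -3.9, 8.4]
finger_gap: 15.0
```

```bash
python3 go.py t -120 0 17 16.7
```

```text
t 21.25 p [557.9 -81.8  17.7] rp [-179.94    0.24] psi 16.61 tray -53.2 0.0 F [-15.3  -3.9   8.4] gap 15.0 q6 1.07
-> [-66.7   0.2   0.7  -0.1] dist 67.0 world 494.0 -101.0
```

>>> send_rows([
  [[0.16,-3,0,0,0],[0.16,-35,0,0,0],[0.0,-60,0,-40,0],[0.0,-74,0,-82,0],[0.0,-74,-45,-82,0],[0.0,-74,-90,-82,0],[0.0,-74,-111,-82,0],[0.0,-74,-111,-82,0]],
])

```text
clock: 22.05
eef_pos: [456.7, 5.7, 100.3]
eef_rot: [3.142, -0.001, 0.293]
wrist_force: [-0.2, -0.6, -0.0]
finger_gap: 0.3
```

```bash
python3 go.py t -127 111 32 16.7; python3 chk.py SF SL SR b1 b2 b3
python3 - <<'E'
from h import *
T=manip.camera("side"); save(T,"a6",(190,180,190,140),4)
E
```

```text
t 22.05 p [456.7   5.7 100.3] rp [ 1.8e+02 -6.0e-02] psi 16.77 tray -125.1 112.9 F [-0.2 -0.6 -0. ] gap 0.3 q6 1.21
-> [-1.9  1.9 68.3  0.1] dist 3.0 world 455.4 3.3
SF top [582.6 -74.1] tray -27.4 0.2 yaw 16.4
SF side None
SL top [608.8 -46.9] tray 5.6 18.8 yaw 18.2
SL side [608.6 -47.7] tray 5.1 18.1 yaw 17.7
SR top [620.  -83.6] tray 5.8 -19.6 yaw 8.2
SR side [618.9 -83.2] tray 4.8 -18.9 yaw 13.1
b1 top [656.8 -92.6] tray 38.4 -38.8 yaw 17.1
b1 side [656.2 -92.8] tray 37.8 -38.8 yaw 15.6
b2 top [646.1 -55.7] tray 38.8 -0.3 yaw 13.2
b2 side [645.2 -56.1] tray 37.8 -0.5 yaw 17.3
b3 top [635.3 -19. ] tray 38.9 38.0 yaw 15.2
b3 side [633.8 -18.6] tray 37.6 38.7 yaw 16.5
```

View pics/a6.png

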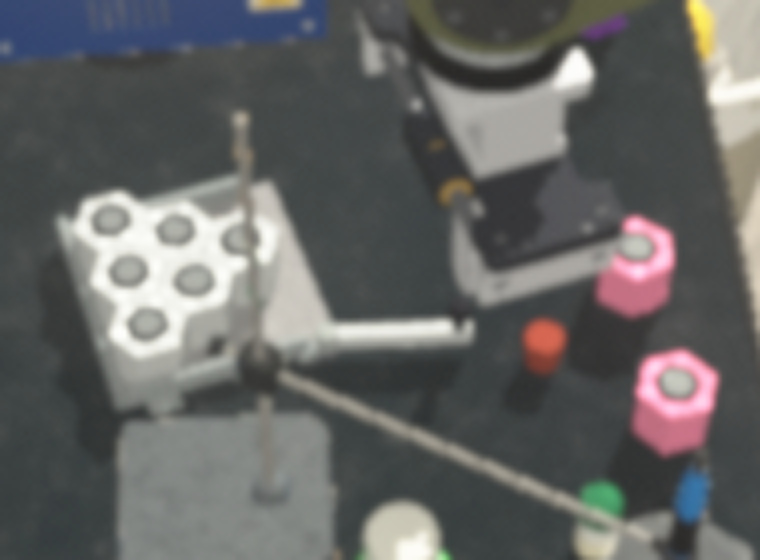

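>>> send_rows([
  [[0.0,-2,2,40,0],[0.0,-2,2,68,0],[0.0,-2,2,68,0],[0.0,-2,2,68,0],[0.0,-2,2,68,0]],
])

```text
clock: 22.7
eef_pos: [456.7, 1.0, 33.3]
eef_rot: [3.141, -0.002, 0.29]
wrist_force: [0.3, -1.0, -0.0]
finger_gap: 0.3
```

```bash
cat > arc.py <<'E'
from go import *
import sys
t0,t1,n=float(sys.argv[1]),float(sys.argv[2]),int(sys.argv[3])
p,psi=state(); a=np.radians(psi)
for t in np.linspace(t0,t1,n):
    nx,ny=np.cos(t),-np.sin(t); R=min(8/max(abs(nx),1e-6),12.5/max(abs(ny),1e-6))+6
    q=np.array([-56.2-73*np.sin(t),66-73*np.cos(t)])-R*np.array([nx,ny])
    d=O+q[0]*X+q[1]*Y-p[:2]
    print(round(t,2),q.round(1),"rows",np.round([d@[np.cos(a),np.sin(a)],d@[np.sin(a),-np.cos(a)]],1))
E
python3 arc.py 1.85 0.9 10
python3 - <<'E'
from h import *
S=manip.camera("side"); print(onz(S,305.2,260.5,36))
E
```

```text
t 22.7 p [456.7   1.   33.3] rp [ 1.7995e+02 -1.1000e-01] psi 16.59 tray -126.4 108.4 F [ 0.3 -1.  -0. ] gap 0.3 q6 1.2
1.85 [-121.1  104.4] rows [5.2 4. ]
1.74 [-124.9   97. ] rows [ 1.5 11.3]
1.64 [-127.8   89.5] rows [-1.4 18.9]
1.53 [-129.8   81.8] rows [-3.4 26.6]
1.43 [-131.1   74. ] rows [-4.7 34.3]
1.32 [-131.6   66.4] rows [-5.2 42. ]
1.22 [-131.4   58.8] rows [-4.9 49.6]
1.11 [-130.5   51.5] rows [-4.  56.9]
1.01 [-129.    44.5] rows [-2.5 63.9]
0.9 [-125.1   35.4] rows [ 1.4 73. ]
[461.78169522  -9.2268147   36.        ]
```

Run:
```python
from h import *
T=manip.camera("top");S=manip.camera("side")
a=cv2.imread("pics/top0.png")[195:250,225:280]; b=S["img"][230:290,260:345,::-1]
print(onz(T,247.2,236.6,38)[:2],onz(S,306,259.3,38)[:2],onz(S,306,259.3,30)[:2])
r=lambda i:cv2.resize(i,(420,int(420*i.shape[0]/i.shape[1])),interpolation=cv2.INTER_CUBIC)
a,b=r(a),r(b); h=max(a.shape[0],b.shape[0]); f=lambda i:cv2.copyMakeBorder(i,0,h-i.shape[0],0,0,0)
for i in (a,b): pass
cv2.imwrite("pics/knob.png",np.hstack([f(a)[:,:390],f(b)[:,:400]]))
```

```text
[457.26912354 -23.26503381] [459.9475281  -10.90500016] [459.2332459  -16.59328241]
```

View pics/knob.png

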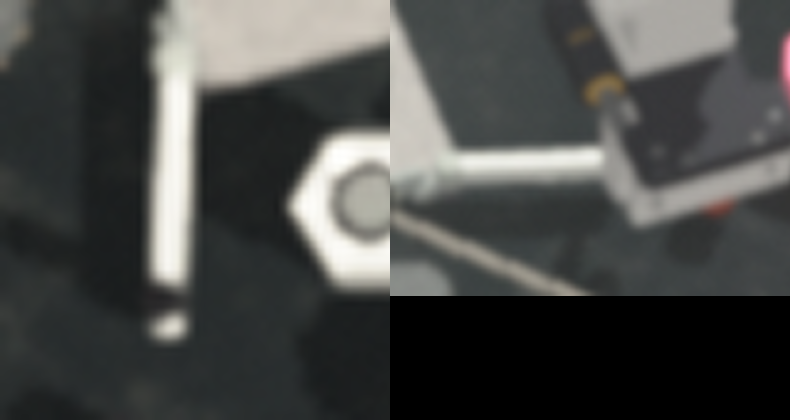

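>>> send_rows([
  [[0.0,1,4,0.5,0],[0.0,0.5,11,0.5,0],[0.0,-1.4,19,0.5,0],[0.0,-3.4,26.6,0.5,0],[0.0,-4.7,34.3,0.5,0],[0.0,-5.2,42,0.5,0],[0.0,-4.9,49.6,0.5,0],[0.0,-4,57,0.5,0],[0.0,-2.5,64,0.5,0],[0.0,1.4,73,0.5,0]],
])

```text
clock: 23.85
eef_pos: [478.1, -68.6, 31.4]
eef_rot: [-3.141, 0.0, 0.29]
wrist_force: [-0.7, 0.7, -0.3]
finger_gap: 0.3
```

```bash
python3 arc.py 0.9 0 10
python3 - <<'E'
from h import *
S=manip.camera("side"); save(S,"a7",(190,180,150,110),5)
E
```

```text
t 23.85 p [478.1 -68.6  31.4] rp [-1.7999e+02  2.0000e-02] psi 16.62 tray -125.9 35.6 F [-0.7  0.7 -0.3] gap 0.3 q6 1.06
0.9 [-125.1   35.4] rows [0.7 0.2]
0.8 [-120.7   27.7] rows [5.1 7.9]
0.7 [-115.8   20.8] rows [10.1 14.8]
0.6 [-110.4   14.6] rows [15.5 21. ]
0.5 [-104.5    9.2] rows [21.4 26.4]
0.4 [-98.2   4.5] rows [27.7 31.1]
0.3 [-91.5   0.5] rows [34.4 35. ]
0.2 [-84.6  -2.7] rows [41.3 38.3]
0.1 [-77.5  -5.2] rows [48.5 40.8]
0.0 [-70.2  -7. ] rows [55.7 42.5]
```

View pics/a7.png

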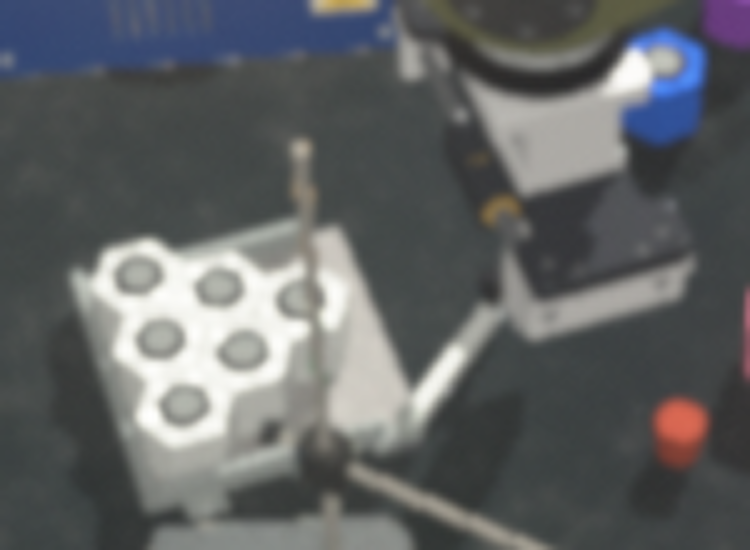

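>>> send_rows([
  [[0.0,5,8,0,0],[0.0,10,15,0,0],[0.0,15.5,21,0,0],[0.0,21.5,26.5,0,0],[0.0,28,31,0,0],[0.0,34.5,35,0,0],[0.0,41.5,38.3,0,0],[0.0,48,41,0,0],[0.0,53,42,0,0],[0.0,53,42,0,0]],
])

```text
clock: 24.9
eef_pos: [541.3, -93.1, 31.4]
eef_rot: [3.141, -0.0, 0.29]
wrist_force: [0.4, -0.1, -0.1]
finger_gap: 0.5
```

```bash
python3 go.py t -69 -7 32 16.7
```

```text
t 24.9 p [541.3 -93.1  31.4] rp [ 1.7999e+02 -2.0000e-02] psi 16.63 tray -72.4 -6.0 F [ 0.4 -0.1 -0.1] gap 0.5 q6 1.04
-> [ 3.4  0.9 -0.6 -0.1] dist 3.0 world 544.8 -93.0
```

>>> send_rows([
  [[0.0,1,1,0,0],[0.0,2,1,0,0],[0.0,3,1,0,0],[0.0,4,1,0,0],[0.0,4,1,0,0]],
])

```text
clock: 25.4
eef_pos: [543.4, -93.4, 31.2]
eef_rot: [-3.141, 0.004, 0.29]
wrist_force: [-10.5, -4.6, 6.0]
finger_gap: 0.6
```

```bash
python3 go.py s
```

```text
t 25.4 p [543.4 -93.4  31.2] rp [-179.96    0.21] psi 16.62 tray -70.5 -7.0 F [-10.5  -4.6   6. ] gap 0.6 q6 1.05
```

Stop reached at x = -70.5 (expected -70.2), with about 11 N. Retreat and take a final look.

>>> send_rows([
  [[0.0,-5,0,0,0],[0.0,-35,0,0,0],[0.0,-70,0,-40,0],[0.0,-110,0,-80,0],[0.0,-130,0,-120,0],[0.0,-130,0,-120,0],[0.0,-130,0,-120,0]],
])

```text
clock: 26.1
eef_pos: [420.5, -130.5, 152.6]
eef_rot: [3.14, -0.003, 0.289]
wrist_force: [0.2, -0.0, 0.1]
finger_gap: 0.5
```

```bash
python3 go.py s; python3 chk.py SF SL SR b1 b2 b3
python3 - <<'E'
from h import *
T=manip.camera("top");S=manip.camera("side")
a=S["img"][180:300,190:320,::-1]; b=T["img"][125:245,220:320,::-1]
r=lambda i:cv2.resize(i,None,fx=400/120,fy=400/120,interpolation=cv2.INTER_CUBIC)
cv2.imwrite("pics/fin.png",np.hstack([r(a),r(b)]))
for n,c in(("top",T),("side",S)):
    for t in("petri","stopper","vial"):
        d=manip.find_in(t,c); print(n,t,[(round(q["conf"],2),q["rect"]) for q in d[:2]])
E
```

```text
t 26.1 p [ 420.5 -130.5  152.6] rp [ 1.7988e+02 -1.6000e-01] psi 16.58 tray -198.8 -7.2 F [ 0.2 -0.   0.1] gap 0.5 q6 0.9
SF top None
SF side None
SL top [608.8 -46.9] tray 5.6 18.8 yaw 18.1
SL side [608.2 -47. ] tray 5.0 18.9 yaw 17.6
SR top [620.  -83.6] tray 5.7 -19.5 yaw 7.9
SR side [618.9 -83.2] tray 4.8 -18.9 yaw 13.6
b1 top [656.8 -92.6] tray 38.4 -38.8 yaw 17.1
b1 side [656.2 -92.7] tray 37.8 -38.7 yaw 15.6
b2 top [646.1 -55.6] tray 38.8 -0.3 yaw 13.4
b2 side [645.2 -56. ] tray 37.8 -0.4 yaw 16.8
b3 top [635.3 -19. ] tray 39.0 37.9 yaw 15.1
b3 side [633.8 -18.6] tray 37.6 38.7 yaw 16.4
top petri [(0.9, [371.1, 229.2, 32.1, 25.5]), (0.47, [254.6, 145.7, 20.4, 14.5])]
top stopper [(0.17, [268.3, 173.5, 12.4, 19.2])]
top vial [(0.73, [247.1, 196.3, 20.2, 9.9]), (0.44, [178.3, 256.7, 16.0, 11.9])]
side petri [(0.89, [283.2, 159.6, 25.9, 18.0])]
side stopper [(0.39, [322.0, 265.1, 10.2, 8.0])]
side vial [(0.64, [333.5, 299.9, 12.7, 16.7])]
```

View pics/fin.png

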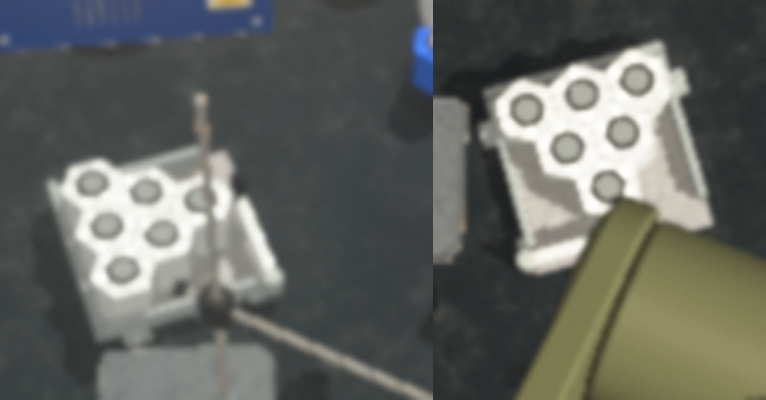

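```bash
python3 -c "
from cell import manip
print(manip.sign_off())"
```

```text
the job is handed in; nothing more can be done
None
```

The job is done and handed in at about 26 s. All three blocks are packed against the back row and the retaining arm is shut in front of them.

**What I did:** I slid each block along the bench in a light grip and released it just short of its slot. I then pushed it home with a two-finger V on its front corner: left hollow, then right, then the third between them. Each final push stopped hard at about 11–16 N. Last, I swept the retaining arm round by its knob until it hit its stop, at about 11 N and within 0.3 mm of the expected place.

**Last checks:**

| Block | Camera | Tray x, y (mm) | Target x, y (mm) |
|---|---|---|---|
| Left | side | 5.0, +18.9 | 4.7, +19 |
| Right | side | 4.8, -18.9 | 4.7, -19 |
| Third (measured before the arm was shut) | top | -27.4, +0.2 | -28.2, 0 |
| Back row | side | 37.6–37.8; -38.7, -0.4, +38.7 | 37.6; -38, 0, +38 |

- **Retaining arm:** the last picture shows it across the front of the pack.
- **Bystanders:** the petri dish, stopper and vial were still detected about where they started.

**What disagreed or failed:**
- The top camera read about 1 mm further toward the back fence than the side camera for most blocks; I took this as calibration error.
- Individual yaw readings scattered by several degrees. The right block read 8° (top) and 14° (side) against about 17°, probably from reflections and shadows, since it looked nested in the picture.
- The third block's cap could not be measured again after the arm was shut, because the robot or the stand's rod hid it. I judged it only from the picture.
- The back row spacing varies by up to about 1 mm, so small gaps there are possible within the tray's own slack.

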